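Lock the loose lid stud on the dust extractor

TASK

One of the three orange wing studs on the blue lid of the dust extractor has been left open: it stands crosswise to its white marks, while the other two lie along theirs. Push the open stud down against its spring and, while it is down, turn it a quarter turn clockwise (seen from above) until its wing lies along its marks, and let it rise so that it catches. Do not force it round unpressed, and do not knock over or shift the bamboo piece standing on the bench.

Things in the scene. Friction and masses are not known exactly. Their poses are not given: they have to be found in the camera images.
- stud_wing (a point): Middle of the open stud's orange wing, on its vertical axis: an upright bar 46 long (x), 12 thick (y), 28 mm tall (z up). Open and unpressed it is 38 mm above the flat lid, the lid 98 mm above the bench. Under the wing: a 13 mm neck and a collar 44 wide, 5 mm high. It is at one of three spots over 145 mm apart on the lid of a fixed 200 x 320 mm box; the other two hold like wings, locked, fixed.
- stud_press (a joint): How far the open stud is pressed down, m: 0 = fully up, 0.012 = bottom stop. A spring pushes it up with about 4 N at the top and 10 N at the bottom. It must be at least 0.008 down to turn past the bar in its cam; when caught it rests at about 0.003.
- stud_turn (a joint): Turn of the open stud's wing, rad, growing clockwise from above: near 0 = open (wing across the white marks by its collar), 1.57 = stop, locked (wing along the marks and the lid's long side). Unpressed it turns only up to about 0.28; past 1.29 it can rise and is caught. Light friction (0.03 N m): it stays where it is left.
- bamboo: Piece of straw-coloured bamboo standing loose on its end on the bench to the robot's right of the extractor, 42 mm in diameter, 120 mm tall; the origin is the centre of its underside.
Things that resemble listed ones, but are neither listed nor needed, are in the scene too. Of the things that look like the bamboo, the largest one is meant.

How it is judged:
By the outcome, as a careful person would: the job done as asked, in the order asked, and still so for the second after the job is handed in, with the robot touching nothing.
It also fails if it takes over 32 s, if anything falls off the work surface, if the arm or the gripper's body presses on something with over 40 N, if the wrist force passes 120 N, or if a joint passes its speed limit or range.

ROBOT

A 7-joint arm with a two-finger parallel gripper is mounted at the origin on the work surface. World frame = base frame: x ahead of the robot, y to its left, z up, the work surface at z = 0. Lengths are in m, angles in degrees, forces in N, time in s.
With the tool pointing down it reaches from about 0.4 to 0.85 m from the base axis. Payload 4.4 kg.
Tool frame: the origin (TCP) lies on the centre line of the jaws, within the pads' length; the fingertips stand 14 mm ahead of it and the grasp point (between the pads) lies 5 mm behind it (env.finger_overhang is the distance from the TCP to the fingertips, in m); z points along the fingers, y is the direction in which the jaws open and shut (so a half turn about z gives the same grasp; the last joint's range is limited). The gripper opens to 94 mm and grips with 3 to 60 N. Pads are 16 mm wide; open, the fingers measure 119 mm over their backs; the gripper's body (75 mm by 177 mm) begins 78 mm behind the grasp point.
Start: joints at [-74.931, 36.005, 2.206, 86.941, -1.547, 57.084, -1.146], TCP at [0.21, 0.615, 0.219] pointing down, gripper open.
Joint ranges: [-175.42, 175.42], [-21.48, 121.26], [-71.46, 75.88], [10.55, 141.38], [-63.04, 243.04], [13.31, 113.54], [-168.57, 168.57]. Speed limits (degrees/s): [147.25, 147.25, 180, 180, 180, 180, 180].

INTERFACE

Orientations are given as a 3x3 rotation matrix whose columns are the frame's x, y, z axes.
In Python, from station import env gives the robot as it stands. The module is installed in compiled form; this text tells all that it offers.
- The arm moves only by the shell command python3 -m handwheel 'ROWS' [FORCE]. ROWS is JSON, a list of rows, each a list of 3 entries, a list of its own where there are three numbers: the shift along the tool's x, y, z in units of 50 mm (1.0 is 50 mm), then the turn about the tool's z in units of 8 degrees (1.0 is 8 degrees), then the closure, from 0 (fully open) to 1 (shut). In form: [[[tx, ty, tz], turn, fingers], ...]. A call has 1 to 8 rows; each row is the pose to reach, as a shift and turn from the pose measured when the call began, along the tool's axes at that moment; what a row does not reach only later rows make up. A row lasts 1/10 s, in which the tool goes at most 50 mm and 8.59 degrees, less where a joint would pass 70% of its speed; a pose out of reach is approached as far as the arm can. A call with a gripper value outside its range is refused whole. The fingers move at their own pace and stop on an object; FORCE is the grip in N (left out, the last holds). Time passes only in rows, so rows that repeat a pose let the fingers close. It gives the time, the measured TCP pose, the force and the opening at its end, in the units of the state.
- env.read_state(): the state, without advancing time (a new reading comes with each control period).
- env.capture(name): name is "scene" or "top" or "wrist"; returns (picture, depth): 480x640x3 uint8, red, green, blue; 480x640 float32, m along the optical axis (not along the pixel's ray), 0 where there is no reading.
- env.camera_model(name): a dict with "mtx" (3x3 intrinsics, pixels), "R" (3x3) and "t" (3): a world point X has camera coordinates R X + t. Camera axes: x right, y down, z forward; pixel columns grow to the right and rows downward; lengths in m; the calibration is good to about 2 mm. A picture is of the moment at which its call begins: read the wrist's pose just before it. camera_model takes no time and is no camera call; for the wrist camera it gives the pose at the moment of the call.
- env.finish_job(): hands the job in, once; it reports no verdict.
The state is a dict: "time_s": time; "joint_pos": joint angles; "dq": joint speeds; "tau": joint torques, N m; "position": TCP position; "tcp_rot": TCP orientation; "force": force on the tool from outside, world axes, zero at the start; "ft_torque": the same for the moment, N m; "gripper_width": finger opening in m.
Only numpy, scipy, OpenCV 4.12 (cv2) and the standard library are available. Lean on these libraries where they do the work, as an engineer would, in place of code of your own. Each camera call takes 0.05 s, during which the arm holds its last target. There are 200 camera calls.

## Working session

There is one attempt and no reset: what is moved stays moved. The work goes in short steps, Python scripts to look and compute and a shell command to move; the robot and the scene stay as the last step left them, time stands still between calls to the robot, and variables do not carry over. Pictures are saved under pics/ and viewed, about 8 in all and at most 12, crops included, and the job is handed in when it is done.

```bash
mkdir -p pics
cat > h.py <<'E'
import numpy as np, cv2
from station import env
def cap(n,tag):
    m=env.camera_model(n); p,d=env.capture(n)
    cv2.imwrite(f'pics/{tag}.png',cv2.cvtColor(p,cv2.COLOR_RGB2BGR)); np.savez(f'pics/{tag}.npz',p=p,d=d,K=m['mtx'],R=m['R'],t=m['t'])
    return p,d,m
def world(u,v,z,m):  # depth point
    c=np.linalg.inv(m['mtx'])@np.array([u,v,1.])*z
    return np.array(m['R']).T@(c-np.ravel(m['t']))
def plane(u,v,h,m):
    R=np.array(m['R']);C=-R.T@np.ravel(m['t']);r=R.T@np.linalg.inv(m['mtx'])@np.array([u,v,1.])
    return C+r*(h-C[2])/r[2]
def blobs(p,d,m,lo,hi,amin=60):
    k=cv2.inRange(cv2.cvtColor(p,cv2.COLOR_RGB2HSV),lo,hi)
    n,l,s,c=cv2.connectedComponentsWithStats(k)
    for i in range(1,n):
        if s[i,4]<amin: continue
        g=(l==i)&(d>0)
        z=np.median(d[g]) if g.any() else 0
        ct=cv2.minAreaRect(np.argwhere(l==i)[:,::-1].astype(np.float32))
        print(c[i].round(1),'area',s[i,4],'bbox',s[i,:4],'rect',np.round(ct[1],1),round(ct[2],1),'W',world(*c[i],z,m).round(4))
E
python3 - <<'E'
from h import *
s=env.read_state();print(s['time_s'],s['position'],np.round(s['tcp_rot'],3),s['force'],s['gripper_width'])
ims=[]
for n in('scene','top'):
    p,d,m=cap(n,n+'0');print(n,'C',(-np.array(m['R']).T@np.ravel(m['t'])).round(3));print('orange');blobs(p,d,m,(5,150,120),(20,255,255));print('straw');blobs(p,d,m,(15,50,100),(32,149,255),150)
    ims.append(p)
cv2.imwrite('pics/both.png',cv2.cvtColor(cv2.resize(np.vstack(ims),None,fx=.62,fy=.62,interpolation=cv2.INTER_AREA),cv2.COLOR_RGB2BGR))
E
```

```text
0.0 [0.20969284 0.61456709 0.21857526] [[-0.946  0.323 -0.001]
 [ 0.323  0.946 -0.002]
 [-0.    -0.002 -1.   ]] [ 0.41158773 -0.76894352  0.06330361] 0.09373766901392512
scene C [ 0.889 -0.486  0.697]
orange
[482.4 159.8] area 384 bbox [469 150  28  21] rect [26.  15.3] 19.7 W [0.5776 0.1877 0.1412]
[406.4 178.6] area 172 bbox [400 166  16  27] rect [ 8.2 27.3] 24.4 W [0.5165 0.0479 0.1432]
[605.6 221.1] area 129 bbox [597 212  19  19] rect [ 6.8 22. ] 36.9 W [0.7896 0.3076 0.0528]
[438.2 239.8] area 228 bbox [430 225  18  31] rect [ 8.3 31. ] 24.4 W [ 0.6436 -0.027   0.1438]
[566.1 263.8] area 173 bbox [555 251  23  25] rect [ 7.8 27.7] 37.6 W [0.7899 0.1601 0.0542]
[543.1 288.6] area 177 bbox [532 275  24  27] rect [ 8.4 28.4] 37.3 W [0.7899 0.0849 0.0545]
[525.  308.1] area 82 bbox [520 302  12  13] rect [ 8.3 12.2] 24.0 W [0.79   0.0286 0.0562]
[581.  349.6] area 490 bbox [537 319  83  54] rect [92.7 13.1] 29.0 W [0.8868 0.0336 0.0433]
[627.4 343.4] area 242 bbox [615 328  25  30] rect [10.2 31.7] 38.7 W [0.9298 0.0848 0.054 ]
[348.3 474.7] area 137 bbox [340 467  20  13] rect [1
[... 5790 characters left out ...]
[43.  33.7] 6.3 W [0.9517 0.2108 0.0841]
[136.1  60.6] area 1108 bbox [120  33  29  58] rect [57.4 27.5] 88.3 W [0.8624 0.2134 0.084 ]
[134.  100.9] area 502 bbox [124  88  25  27] rect [26. 24.] 90.0 W [0.7828 0.2123 0.0842]
[494.7 114.8] area 614 bbox [480  89  26  50] rect [49.2 22.6] 84.6 W [ 0.7947 -0.4896  0.017 ]
[468.4 229. ] area 535 bbox [446 216  42  29] rect [25.5 41.2] 59.5 W [ 0.5537 -0.415   0.0659]
[447.3 262.4] area 733 bbox [426 246  44  34] rect [42.5 32.2] 5.7 W [ 0.4888 -0.3648  0.1007]
[435.  302.2] area 451 bbox [418 292  37  22] rect [36.4 20.6] 4.4 W [ 0.4184 -0.3473  0.0798]
[238.3 473.5] area 863 bbox [185 466 113  14] rect [ 13. 112.] 90.0 W [0.098  0.0049 0.0109]
```

View pics/both.png

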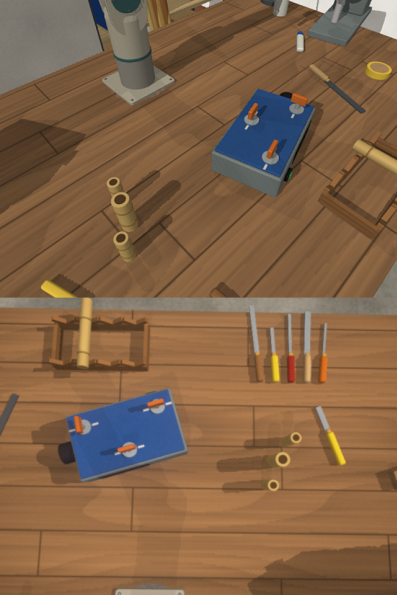

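The bottom image (top camera) shows three bamboo pieces far to the right of the box. The orange wing at top pixel (126,205) stands crosswise, while the other two at (251,170) and (203,243) lie along the long side. I'll confirm this in a crop and measure the axis in both views.

Run:
```python
from h import *
for n,b in(('top',(110,180,145,230)),('scene',(462,143,503,178)),('top',(232,158,270,182)),('top',(185,230,222,255))):
    f=np.load(f'pics/{n}0.npz');p,d=f['p'],f['d'];m=dict(mtx=f['K'],R=f['R'],t=f['t'])
    k=cv2.inRange(cv2.cvtColor(p,cv2.COLOR_RGB2HSV),(3,120,80),(22,255,255))
    q=np.array([world(u,v,d[v,u],m) for v,u in np.argwhere(k>0)[:, :] if b[0]<=u<b[2] and b[1]<=v<b[3] and d[v,u]>0])
    t=q[(q[:,2]>np.percentile(q[:,2],90)-.006)&(q[:,2]<.16)]
    r=cv2.minAreaRect((t[:,:2]*1000).astype(np.float32))
    w,v=np.linalg.eigh(np.cov(t[:,:2].T));a=v[:,1]
    print(n,len(t),'rect',np.round(r[0],1),np.round(r[1],1),'mean',t.mean(0).round(4),'dir deg',np.degrees(np.arctan2(a[1],a[0])).round(1))
p=np.load('pics/top0.npz')['p'][140:280,90:310]
cv2.imwrite('pics/crop.png',cv2.cvtColor(cv2.resize(p,None,fx=3.4,fy=3.4,interpolation=cv2.INTER_CUBIC),cv2.COLOR_RGB2BGR))
```

```text
top 177 rect [576.3 191.9] [43.8 10.7] mean [0.5759 0.1915 0.1494] dir deg -166.8
scene 168 rect [576.  191.1] [45.7 13.8] mean [0.5771 0.1894 0.1495] dir deg -166.5
top 164 rect [640.7 -17.8] [11.2 44.2] mean [ 0.6404 -0.0181  0.1463] dir deg 107.4
top 165 rect [513.3  58.5] [11.3 44.6] mean [0.5129 0.0582 0.1463] dir deg 107.3
```

View pics/crop.png

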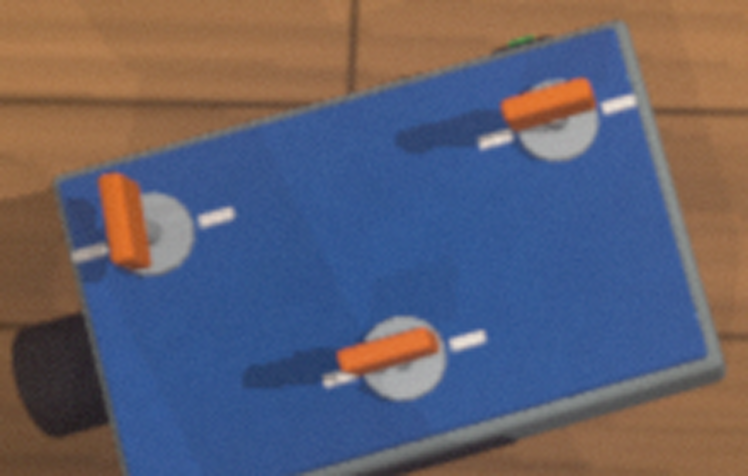

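The crop confirms it. The wing at crop (125,220) stands across its white marks, and the other two lie along theirs. Top height 0.1494 agrees with the expected 0.150. The axis is at (0.5765, 0.191) and the wing direction is 13.3°. I'll move above it now.

```bash
python3 -m handwheel '[[[-0.8,-0.47,0],-0.4,0],[[-1.6,-0.93,0],-0.8,0],[[-2.4,-1.4,0],-1.2,0],[[-3.2,-1.86,0],-1.6,0],[[-4.0,-2.33,0],-2.2,0],[[-4.8,-2.8,0],-2.8,0],[[-5.6,-3.26,0],-3.4,0],[[-6.4,-3.73,0],-4,0]]'
cat > g.py <<'E'
import sys
from h import *
x,y,z,a=map(float,sys.argv[1:5]) # target TCP, heading of wing line
s=env.read_state();R=np.array(s['tcp_rot']);yd=np.degrees(np.arctan2(R[1,1],R[0,1]))
e=yd-(a+90);e=(e+90)%180-90
print('t',s['time_s'],'pos',np.round(s['position'],4),'jaw',round(yd,2),'tilt',R[:,2].round(4),'F',np.round(s['force'],1),'M',np.round(s['ft_torque'],2),'q',np.round(s['joint_pos'],0),'w',s['gripper_width'])
print('shift units',(R.T@(np.array([x,y,z])-s['position'])/.05).round(3),'turn units',round(e/8,3))
E
python3 g.py .5765 .191 .219 13.3
```

```text
time_s: 0.9
position: [0.4532, 0.3331, 0.2187]
tcp_rot: [[-0.973, -0.231, -0.001], [-0.231, 0.973, -0.002], [0.001, -0.002, -1.0]]
force: [0.9, 0.5, -0.2]
gripper_width: 0.0935
t 0.9 pos [0.4532 0.3331 0.2187] jaw 103.36 tilt [-9.0e-04 -1.9e-03 -1.0e+00] F [ 0.9  0.5 -0.2] M [ 0.03 -0.03  0.06] q [-35.  29.  -6. 101.   4.  50.  60.] w 0.0935376451664464
shift units [-1.743e+00 -3.336e+00 -2.000e-03] turn units 0.008
```

```bash
python3 -m handwheel '[[[-0.44,-0.84,0],0,0],[[-0.87,-1.67,0],0,0],[[-1.3,-2.5,0],0,0],[[-1.74,-3.34,0],0,0],[[-1.74,-3.34,0],0,0],[[-1.74,-3.34,0],0,0]]' >/dev/null
python3 g.py .5765 .191 .138 13.3
python3 - <<'E'
from h import *
p,d,m=cap('wrist','w1');blobs(p,d,m,(3,120,80),(22,255,255),300)
k=cv2.inRange(cv2.cvtColor(p,cv2.COLOR_RGB2HSV),(3,120,80),(22,255,255))
q=np.array([world(u,v,d[v,u],m) for v,u in np.argwhere(k>0) if d[v,u]>0])
q=q[np.hypot(q[:,0]-.5765,q[:,1]-.191)<.045]
if len(q):
    t=q[(q[:,2]>np.percentile(q[:,2],90)-.005)]
    r=cv2.minAreaRect((t[:,:2]*1000).astype(np.float32));w,v=np.linalg.eigh(np.cov(t[:,:2].T));a=v[:,1]
    print(len(t),r,t.mean(0).round(4),np.degrees(np.arctan2(a[1],a[0])))
E
```

```text
t 1.5 pos [0.5767 0.1894 0.2183] jaw 103.19 tilt [-0.002  -0.0022 -1.    ] F [0.1 1.2 0.5] M [0.08 0.03 0.02] q [-17.  33.  -6.  94.   4.  54.  79.] w 0.09434286294750999
shift units [-0.008  0.036  1.605] turn units -0.014
[112.8  16.1] area 7662 bbox [  0   0 290  41] rect [289.  40.] 0.0 W [ 4.511e-01 -1.970e-02  2.000e-04]
[506.3 136.7] area 53194 bbox [281   0 359 312] rect [311. 358.] 90.0 W [0.4692 0.3456 0.0014]
[123.5 105.5] area 1999 bbox [77 93 94 26] rect [22.7 92.9] 86.3 W [0.5119 0.0626 0.1466]
[321.  255.8] area 1354 bbox [312 217  19  78] rect [77. 18.] 90.0 W [0.573  0.1917 0.149 ]
[  8.4 274.7] area 432 bbox [  0 261  25  26] rect [24. 25.] 0.0 W [ 0.6326 -0.0007  0.1451]
[630.3 287. ] area 427 bbox [608 268  32  34] rect [21.9 45.3] 45.0 W [0.5826 0.5263 0.    ]
[615.8 319.3] area 743 bbox [571 303  69  38] rect [35.4 69.4] 87.3 W [6.204e-01 5.276e-01 4.000e-04]
[ 65.  347.7] area 3211 bbox [  0 311 138  83] rect [137.3  58.8] 19.1 W [ 7.894e-01 -4.290e-02  5.000e-04]
[404.7 329.5] area 415 bbox [366 312  84  82] rect [115.3  28.1] 43.6 W [0.6817 0.3109 0.0038]
[506.  339.3] area 550 bbox [476 326  62  24] rect [62.2 13.9] 12.4 W [6.698e-01 4.225e-01 2.000e-04]
[588.9 353.3] area 661 bbox [552 342  76  18] rect [75. 17.] -0.0 W [6.655e-01 5.172e-01 2.000e-04]
[272.7 390.3] area 4283 bbox [179 368 231  34] rect [230.  33.] 0.0 W [0.7834 0.1885 0.0106]
[ 74.2 425.4] area 1695 bbox [ 56 385  47  81] rect [38.4 83.7] 11.1 W [0.5617 0.1373 0.3193]
[555.8 424.8] area 1509 bbox [529 385  47  81] rect [83.7 38.4] 78.7 W [0.5402 0.2296 0.3189]
[349.6 460.9] area 4549 bbox [185 445 304  35] rect [ 34. 303.] 90.0 W [0.8658 0.2979 0.003 ]
[198.7 474. ] area 1181 bbox [141 460 126  20] rect [125.  19.] 0.0 W [0.9246 0.1255 0.0049]
1229 ((575.764404296875, 192.3745574951172), (45.49349594116211, 11.28178596496582), 12.962788581848145) [0.5747 0.1921 0.1498] -167.72477604470902
```

View pics/w1.png

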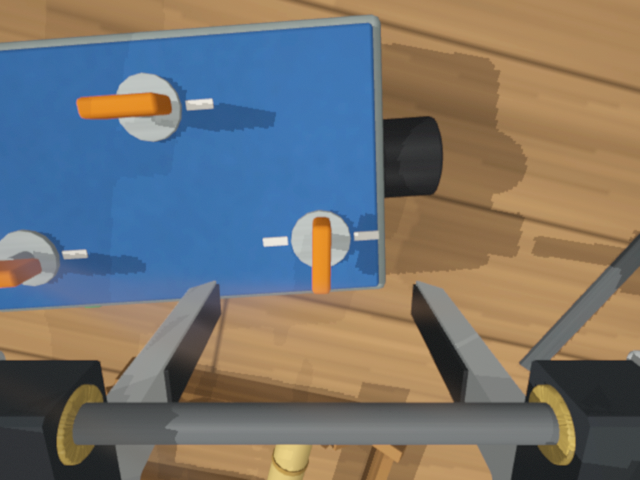

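The wing at (321,256) is centred between the fingers at (0.576, 0.192), angle 13°, in agreement with the first measurement. I'll descend and close gently.

```bash
python3 -m handwheel '[[[0,0.05,0.6],0,0.3],[[0,0.05,1.2],0,0.5],[[0,0.05,1.6],0,0.5],[[0,0.05,1.6],0,0.6],[[0,0.05,1.6],0,0.8],[[0,0.05,1.6],0,1],[[0,0.05,1.6],0,1],[[0,0.05,1.6],0,1]]' 15
python3 g.py .576 .192 .138 13
```

```text
time_s: 2.35
position: [0.5755, 0.1938, 0.1394]
tcp_rot: [[-0.973, -0.231, -0.001], [-0.231, 0.973, -0.001], [0.001, -0.001, -1.0]]
force: [-0.0, 0.2, -0.4]
gripper_width: 0.0333
t 2.35 pos [0.5755 0.1938 0.1394] jaw 103.36 tilt [-7.e-04 -8.e-04 -1.e+00] F [-0.   0.2 -0.4] M [ 0.07 -0.01 -0.  ] q [-18.  38.  -5.  98.   5.  44.  78.] w 0.03328753092011586
shift units [-0.002 -0.038  0.029] turn units 0.046
```

```bash
python3 -m handwheel '[[[0,-0.03,0.02],0,1],[[0,-0.03,0.02],0,1],[[0,-0.03,0.02],0,1],[[0,-0.03,0.02],0,1]]' 15
python3 g.py .576 .192 .138 13
```

```text
time_s: 2.75
position: [0.5759, 0.1926, 0.1387]
tcp_rot: [[-0.973, -0.231, -0.001], [-0.231, 0.973, -0.0], [0.001, -0.0, -1.0]]
force: [-0.7, 0.7, 1.3]
gripper_width: 0.0118
t 2.75 pos [0.5759 0.1926 0.1387] jaw 103.36 tilt [-5.e-04 -3.e-04 -1.e+00] F [-0.7  0.7  1.3] M [ 0.15  0.14 -0.05] q [-18.  38.  -5.  98.   5.  44.  78.] w 0.01183792771130965
shift units [ 0.    -0.013  0.013] turn units 0.045
```

Gripped at 11.8 mm wide with almost no side force. Now I'll press down with a firmer grip.

```bash
python3 -m handwheel '[[[0,0,0],0,1],[[0,0,0],0,1],[[0,0,0.07],0,1],[[0,0,0.14],0,1],[[0,0,0.2],0,1],[[0,0,0.21],0,1],[[0,0,0.21],0,1]]' 45
python3 g.py .576 .192 .128 13
```

```text
time_s: 3.45
position: [0.5759, 0.1927, 0.1288]
tcp_rot: [[-0.973, -0.231, -0.0], [-0.231, 0.973, -0.0], [0.0, -0.0, -1.0]]
force: [-2.1, -0.7, 9.2]
gripper_width: 0.0118
t 3.45 pos [0.5759 0.1927 0.1288] jaw 103.36 tilt [-3.e-04 -3.e-04 -1.e+00] F [-2.1 -0.7  9.2] M [-0.11  0.59 -0.08] q [-18.  39.  -5.  99.   5.  43.  78.] w 0.011842319070668985
shift units [ 0.001 -0.013  0.016] turn units 0.045
```

Pressed 9.9 mm with 9.2 N, which matches the spring with no slip. Now the turn.

```bash
python3 -m handwheel '[[[0,0,0.01],0.6,1],[[0,0,0.01],1.4,1],[[0,0,0.01],2.2,1],[[0,0,0.01],3,1],[[0,0,0.01],3.8,1],[[0,0,0.01],4.6,1],[[0,0,0.01],5.3,1],[[0,0,0.01],6,1]]'
python3 g.py .576 .192 .128 -72.7
```

```text
time_s: 4.25
position: [0.5759, 0.1928, 0.1291]
tcp_rot: [[-0.821, 0.571, 0.0], [0.571, 0.821, 0.0], [-0.0, 0.0, -1.0]]
force: [-2.1, -0.3, 8.8]
gripper_width: 0.0119
t 4.25 pos [0.5759 0.1928 0.1291] jaw 55.15 tilt [ 0.  0. -1.] F [-2.1 -0.3  8.8] M [-0.08  0.65  0.04] q [-26.  39.   8.  99.  -8.  42.  41.] w 0.011857757462489942
shift units [-0.011 -0.012  0.022] turn units 4.732
```

```bash
python3 -m handwheel '[[[0,0,0.02],0.8,1],[[0,0,0.02],1.6,1],[[0,0,0.02],2.4,1],[[0,0,0.02],3.2,1],[[0,0,0.02],4,1],[[0,0,0.02],4.6,1],[[0,0,0.02],4.8,1],[[0,0,0.02],4.8,1]]'
python3 g.py .576 .192 .1355 -72.7
```

```text
time_s: 5.05
position: [0.576, 0.1929, 0.1289]
tcp_rot: [[-0.288, 0.958, 0.0], [0.958, 0.288, 0.0], [-0.0, 0.0, -1.0]]
force: [-1.4, -0.2, 8.5]
gripper_width: 0.0116
t 5.05 pos [0.576  0.1929 0.1289] jaw 16.76 tilt [ 5.e-04  0.e+00 -1.e+00] F [-1.4 -0.2  8.5] M [-0.14  0.66  0.08] q [-33.  40.  19.  99. -18.  44.  12.] w 0.011626112975974837
shift units [-0.017 -0.005 -0.133] turn units -0.068
```

Turned to match the locked wings. Now I'll let it rise to the catch, then open and lift away.

```bash
python3 -m handwheel '[[[0,0,-0.04],0,1],[[0,0,-0.08],0,1],[[0,0,-0.12],0,1],[[0,0,-0.13],0,1],[[0,0,-0.13],0,1]]'
python3 g.py .576 .192 .1355 -72.7
```

```text
time_s: 5.55
position: [0.576, 0.1928, 0.135]
tcp_rot: [[-0.288, 0.958, 0.0], [0.958, 0.288, -0.0], [-0.0, 0.0, -1.0]]
force: [-1.5, -0.9, 0.3]
gripper_width: 0.0114
t 5.55 pos [0.576  0.1928 0.135 ] jaw 16.76 tilt [ 3.e-04 -3.e-04 -1.e+00] F [-1.5 -0.9  0.3] M [0.05 0.01 0.1 ] q [-33.  40.  20.  99. -18.  44.  12.] w 0.011379647277035101
shift units [-0.016 -0.004 -0.01 ] turn units -0.067
```

```bash
python3 -m handwheel '[[[0,0,0],0,0.5],[[0,0,0],0,0.4],[[0,0,0],0,0.4],[[0,0,0],0,0.4],[[0,0,-0.5],0,0.4],[[0,0,-1],0,0.4],[[0,0,-1.7],0,0.4],[[0,0,-2.5],0,0.3]]'
python3 -m handwheel '[[[0.9,0,-0.3],0,0.3],[[1.8,0,-0.3],0,0.3],[[2.5,0,-0.3],0,0.3],[[3,0,-0.3],0,0.3],[[3,0,-0.3],0,0.3]]'
python3 - <<'E'
from h import *
p,d,m=cap('top','top1');ps,ds,ms=cap('scene','scene1')
for n,p_,d_,m_,C in(('top',p,d,m,(.576,.192)),('scene',ps,ds,ms,(.576,.192)),('top',p,d,m,(.64,-.018))):
    k=cv2.inRange(cv2.cvtColor(p_,cv2.COLOR_RGB2HSV),(3,120,80),(22,255,255))
    q=np.array([world(u,v,d_[v,u],m_) for v,u in np.argwhere(k>0) if d_[v,u]>0])
    q=q[(np.hypot(q[:,0]-C[0],q[:,1]-C[1])<.04)&(q[:,2]>.12)&(q[:,2]<.16)]
    if len(q)<20: print(n,'hidden',len(q));continue
    t=q[q[:,2]>np.percentile(q[:,2],90)-.006]
    a=np.linalg.eigh(np.cov(t[:,:2].T))[1][:,1];print(n,len(t),t.mean(0).round(4),np.degrees(np.arctan2(a[1],a[0])).round(1)%180)
z=np.load('pics/top0.npz')['p'].astype(int)
print('bamboo zone change',np.abs(p.astype(int)-z)[200:320,400:500].mean())
v=np.hstack([cv2.resize(p[140:280,60:310],(500,280)),cv2.resize(ps,(300,225))[:225].copy() if 0 else cv2.copyMakeBorder(cv2.resize(ps,(300,225)),0,55,0,0,0)])
cv2.imwrite('pics/end.png',cv2.cvtColor(v,cv2.COLOR_RGB2BGR))
E
```

```text
time_s: 6.35
position: [0.5752, 0.1926, 0.2605]
tcp_rot: [[-0.288, 0.958, -0.002], [0.958, 0.288, -0.001], [-0.001, -0.002, -1.0]]
force: [0.0, -0.1, 0.5]
gripper_width: 0.0612
time_s: 6.85
position: [0.5295, 0.3414, 0.2748]
tcp_rot: [[-0.295, 0.955, -0.003], [0.955, 0.295, 0.001], [0.002, -0.003, -1.0]]
force: [-0.0, 0.6, -0.7]
gripper_width: 0.0656
top 179 [0.5758 0.1919 0.1463] 107.8
scene 120 [0.5775 0.1885 0.1476] 106.1
top 165 [ 0.6403 -0.0178  0.1462] 107.9
bamboo zone change 1.9613055555555556
```

View pics/end.png

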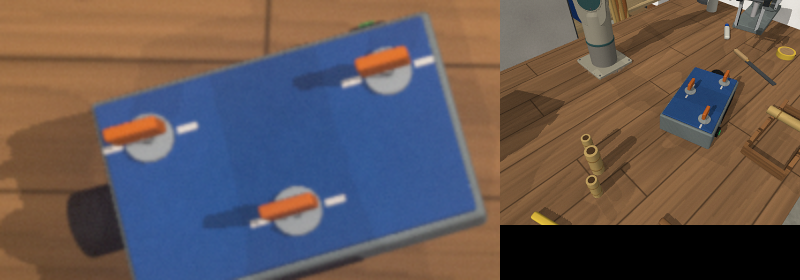

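The stud now lies along its marks, at crop (135,130). Its top is at 0.1463 and its angle is 107.8°, matching the locked neighbour at 0.1462 and 107.9°. The bamboos are still standing as they were.

```bash
python3 -c "from station import env; print(env.finish_job())"
```

```text
the job is handed in; nothing more can be done
None
```

The open stud is now locked, and the job was handed in at about 7 s of the 32 s allowed.

**What I did:** I gripped the wing of the crosswise stud at (0.576, 0.192) and pressed it down about 10 mm against roughly 9 N of spring. While it was down I turned it about 87° clockwise. I then let it rise until the force fell to about zero, opened the jaws, and backed away.

**Last checks:**
- **Top view:** the wing top is at 0.1463 m and points 107.8°. The locked neighbour measures 0.1462 m and 107.9°, so the stud is caught and lies along its marks.
- **Scene view:** this gave a slightly different angle (106.1°) and height (0.1476 m), which I put down to the side-on view showing less of the top.
- **Bamboo:** it looks unmoved in the final pictures, and the arm never went near it. I did not measure its position.
- **Arm:** it is clear of everything, with the wrist force near zero.

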